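Wedge up the tilting nest

TASK

Get the white nest of the fixture ready for re-levelling: pull the yellow guard plate up out of its posts and stand it on edge in a free slot of the rack, then take the orange levelling wedge, lay it flat on the aluminium base plate and, keeping it down on the plate, push its thin end straight in under the middle of the nest's front edge until both front feet are just off the base plate, about 3 mm and never more than 5. Finish there, still gripping the wedge and holding it in place, so that the setter can turn the unloaded screws. Do not touch the nest itself with the gripper, and leave the other things on the bench and in the rack where they are.

Things in the scene. Friction and masses are not known exactly. Their poses are not given: they have to be found in the camera images.
- fixture: Fixed tilting fixture. Aluminium base plate (fixture_c0) 315 x 130 x 12 mm. Origin: its underside, directly below the middle of the nest's front edge; +x is the way the wedge is pushed in, towards the nest's hinge; y across, z up. The plate spans x = -135 to +180 mm; its bare apron (x = -135 to -26 mm) is where the wedge is laid, between two scribed lines at y = +-22 mm.
- guard_seat (a point): Where the guard's foot starts: on the base plate, 14 mm before the nest's front edge, 12 mm above the bench. Two dark slotted posts, 28 mm tall above the plate, hold the guard's ends (slots 11 mm wide). The posts span fixture x = -26 to -3 mm and y = 34 to 53 mm on either side, leaving 68 mm free between them for the wedge.
- nest (a joint): Tilt of the white nest about its rear hinge, 150 mm behind its front edge; rad, 0 = feet on the base plate, grows as the front rises (0.0067 per mm of lift at the front edge; 3 mm = 0.02). Only its weight, about 0.9 kg, holds it down: 3 to 6 N at the front edge; pushing the wedge in takes about 3 to 10 N.
- nest_front (a point): Middle of the nest's lower front edge (steel strip 60 mm wide), at rest 8 mm above the base plate and 20 above the bench. The wedge first touches when its tip is 30 mm past it; then each 6 mm of push lifts it 1 mm. Nest 160 x 100 mm, top 41 mm above the bench, black housing on it (to 99 mm) from 46 mm behind the edge; steel feet 13 mm behind the edge at y = +-40 mm.
- guard: Yellow guard plate with black stripes, 90 (x) x 8 (y, thickness) x 75 mm (z), 0.09 kg; starts on edge in the fixture's posts, top 87 mm above the bench, closing the way under the nest. Origin: centre of its lower edge, z up. Lift it at least 30 mm to clear the posts.
- rack: Fixed slotted rack: aluminium plate 100 (x) x 130 (y) x 8 mm with two white toothed combs (at x = +-30 mm, 14 mm thick, tops at z = 36 mm). Origin: centre of its underside, z up. Three slots along x, 12 mm wide, at y = -45, 0 and +45 mm, floor at z = 8 mm. The one at +45 holds the grey plate; the other two are free.
- wedge: Orange levelling wedge, 116 mm long, 30 mm wide (y), about 0.09 kg: an upright grip block 26 (x) x 30 x 36 mm tall, and before it a ramp 90 mm long thinning from 18 to 3 mm (1 in 6), sole flat. Origin: on the sole under the centre of the grip block; +x points to the thin end, z up. Starts flat on the bench.
- wedge_tip (a point): Middle of the wedge's thin end, on its sole, 103 mm from the wedge's origin along its +x.
- spare: Grey spare plate, 90 x 8 x 75 mm, standing in the rack's slot at y = +45 mm; leave it. Origin: centre of its lower edge.
- spare_housing: Black shift-lever housing on the bench, 84 x 76 x 58 mm tall; leave it. Origin: centre of its underside.
- screwdriver: Red-handled screwdriver lying on the bench, 200 mm long, 26 mm thick; leave it. Origin: under its middle, blade towards +x.
- screw_tray: Blue tray of screws, 110 x 150 x 45 mm tall; leave it. Origin: centre of its underside.
Things that resemble listed ones, but are neither listed nor needed, are in the scene too. There is more than one size of the wedge; the one meant has the size given above.

How it is judged:
On the way:
1. the yellow guard plate stands on edge in a free slot of the rack, let go ((y of guard in the frame of rack between -0.007 and 0.007 m or y of guard in the frame of rack between -0.052 and -0.038 m) and x of guard in the frame of rack between -0.022 and 0.022 m and z of guard in the frame of rack below 0.013 m and angle between guard's own z axis and vertical below 0.2 rad and contact force between the fingers and guard below 0.2 N and linear speed of guard below 0.05 m/s), for 0.2 s.
At the end, for the whole second after the job is handed in: Guard let go, upright in a free slot, within 22 mm of its middle. Nest front still, 1.5 to 5 mm up, borne (1 N) by the wedge alone, which bears flat on the base (0.5 N), square within 0.2 rad, tip within 25 mm of the middle and over 20 mm under, gripped (2 N); robot off nest (all of step 1 and value of joint nest between 0.01 and 0.0335 rad and velocity of joint nest between -0.03 and 0.03 rad/s and contact force between wedge and nest above 1 N and contact force between the fingers and wedge above 2 N and contact force between each of the arm, the fingers and nest below 0.5 N and contact force between guard and nest below 0.2 N and contact force between wedge and fixture_c0 above 0.5 N and x of wedge_tip in the frame of fixture above 0.02 m and y of wedge_tip in the frame of fixture between -0.025 and 0.025 m and z of each of wedge_tip, wedge in the frame of fixture below 0.016 m and angle between wedge's own z axis and vertical below 0.08 rad and angle between the x axis of wedge and the x axis of fixture, either way round below 0.2 rad); the arm keeps its last pose, push and grip.
It fails at once if the nest is lifted more than 6 mm (value of joint nest above 0.04 rad).
It fails at once if the gripper or arm pushes on the nest (contact force between any of the arm, the fingers and nest above 2 N).
It fails at once if the grey spare plate is moved more than 15 mm or tipped (distance of spare from where it was at the start of the episode above 0.015 m or angle between spare's own z axis and vertical above 0.3 rad).
It fails at once if the black housing, the screwdriver or the screw tray on the bench is moved more than 15 mm (distance of any of spare_housing, screwdriver, screw_tray from where it was at the start of the episode above 0.015 m).
It also fails if it takes over 56 s, if anything falls off the work surface, if the arm or the gripper's body presses on something with over 40 N, if the wrist force passes 120 N, or if a joint passes its speed limit or range.

ROBOT

A 7-joint arm with a two-finger parallel gripper is mounted at the origin on the work surface. World frame = base frame: x ahead of the robot, y to its left, z up, the work surface at z = 0. Lengths are in m, angles in rad, forces in N, time in s.
With the tool pointing down it reaches from about 0.4 to 0.85 m from the base axis. Payload 10.4 kg.
Tool frame: the origin (TCP) lies at the very end of the fingers, on their centre line; the grasp point (between the pads) lies 19 mm behind it; z points along the fingers, y is the line along which they close (so a half turn about z gives the same grasp; the last joint's range is limited). The gripper opens to 85 mm and grips with 20 to 120 N. Pads are 22 mm wide; open, the fingers measure 114 mm over their backs; the gripper's body (76 mm by 85 mm) begins 54 mm behind the grasp point. The pads swing forward as they close: fully open they stand 13 mm farther back than shut.
Start: joints at [-1.142, 0.332, -0.065, 1.46, 0.022, 1.35, -0.088], TCP at [0.273, 0.562, 0.21] pointing down, gripper open.
Joint ranges: [-2.6, 2.6], [-0.5, 2.12], [-1.47, 1.34], [0.16, 2.42], [-1.27, 4.41], [0.06, 2.06], [-2.6, 2.6]. Speed limits (rad/s): [2.22, 2.22, 2.79, 2.79, 3.14, 3.14, 3.14].

INTERFACE

Orientations are given as a rotation vector (axis times angle).
In Python, from plant import read_state, camera, arm gives the robot as it stands.
- The arm moves only by the tool apply_moves, never from a script. Its argument "targets" is a list of rows, each a list of 6 numbers: the shift along the tool's x, y, z in mm, then the turn, a rotation vector about the tool's x, y, z in degrees. In form: [[tx, ty, tz, wx, wy, wz], ...]. A call has 1 to 12 rows; each row shifts and turns the commanded pose from where the row before left it, along the tool's axes as they then stand; what a row does not reach is not made up. A row lasts 1/10 s, in which the tool goes at most 50 mm and 8.59 degrees, less where a joint would pass 70% of its speed; a pose out of reach is approached as far as the arm can. A call is refused whole if a number of a shift passes 50 or a number of a turn 8.59, either way. A call with a gripper value outside its range is refused whole. "hand" is the closure in counts, from 0 (fully open) to 255 (shut), set as the call begins (left out, the last holds). The fingers move at their own pace and stop on an object; "grip_force" is the grip in N (left out, the last holds). Time passes only in rows, so rows that do not move let the fingers close. It gives the time, the measured TCP pose, the force, the opening and the grip force at its end, in the units of the state.
- read_state(): the state, without advancing time (a new reading comes with each control period).
- camera(name): name is "scene" or "top"; returns a dict with "frame" (384x512x3 uint8, blue, green, red), "vfov" (degrees; the focal length in pixels is half the picture's height over the tangent of half this angle, whatever the lens; pixels are square), "cx", "cy" (the principal point, pixels), "dist_coeffs" ([k1, k2, p1, p2, k3] as OpenCV has them; the pictures are not rectified), "camera_from_world" (4x4, takes a point from world to camera coordinates). Camera axes: x right, y down, z forward; pixel columns grow to the right and rows downward; lengths in m; the calibration is good to about 2 mm. A picture is of the moment at which its call begins. There is no depth.
- arm.finish_job(): hands the job in; it is judged then, once.
The state is a dict: "time_s": time; "q": joint angles; "dq": joint speeds; "tau": joint torques, N m; "position": TCP position; "eef_rot": TCP orientation; "contact_force": force on the tool from outside, world axes, zero at the start; "moment": the same for the moment, N m; "grip_width": finger opening in m; "grasp_force": force on a finger pad.
Only numpy, scipy, OpenCV 4.12 (cv2) and the standard library are available. Lean on these libraries where they do the work, as an engineer would, in place of code of your own. Each camera call takes 0.05 s, during which the arm holds its last target. There are 200 camera calls.

## Working session

There is one attempt and no reset: what is moved stays moved. The work goes in short steps, Python scripts to look and compute and a tool call to move; the robot and the scene stay as the last step left them, time stands still between calls to the robot, and variables do not carry over. Pictures are saved under pics/ and viewed, at most 10 in all, crops included, and the job is handed in when it is done.

Besides the shell and the picture viewer there is one more tool, called after "Request:" as name(argument=value, ...) on one line, values as JSON. apply_moves: Moves the arm, as the interface text tells. Its arguments: {"type":"object","properties":{"targets":{"type":"array","items":{"type":"array","items":{"type":"number"}}},"hand":{"type":"number"},"grip_force":{"type":"number"}},"required":["targets"]}

```bash
mkdir -p pics; ls; python3 - <<'E'
from plant import read_state, camera
import cv2,numpy as np
s=read_state();print({k:np.round(v,3).tolist() for k,v in s.items()})
for n in("scene","top"):
    c=camera(n);cv2.imwrite(f"pics/{n}0.png",c["frame"]);np.save(f"pics/{n}0.npy",c,allow_pickle=True)
    print(n,c["vfov"],c["cx"],c["cy"],c["dist_coeffs"],np.round(c["camera_from_world"],3).tolist())
a,b=[cv2.imread(f"pics/{n}0.png") for n in("scene","top")]
E
```

```text
pics
{'time_s': 0.0, 'q': [-1.142, 0.333, -0.065, 1.461, 0.022, 1.35, -0.088], 'dq': [0.0, 0.001, -0.002, 0.0, 0.0, 0.0, -0.001], 'tau': [-0.001, -62.544, 0.049, -39.162, 0.016, 0.01, -0.0], 'position': [0.273, 0.562, 0.209], 'eef_rot': [-0.704, -3.062, 0.002], 'contact_force': [-0.737, -0.208, -0.52], 'moment': [-0.036, -0.009, -0.009], 'grasp_force': 0.0, 'grip_width': 0.085}
scene 47.26979391179249 252.24499248596254 186.07181615606203 [-0.12322761  0.          0.          0.          0.        ] [[-0.899, 0.439, 0.009, 0.503], [0.353, 0.735, -0.579, -0.174], [-0.261, -0.517, -0.815, 1.537], [0.0, 0.0, 0.0, 1.0]]
top 54.92859815423252 251.20419888146913 194.16639884625067 [-0.01305499  0.          0.          0.          0.        ] [[-0.018, -1.0, -0.009, -0.002], [-0.994, 0.019, -0.107, 0.547], [0.108, 0.008, -0.994, 1.234], [0.0, 0.0, 0.0, 1.0]]
```

View pics/scene0.png

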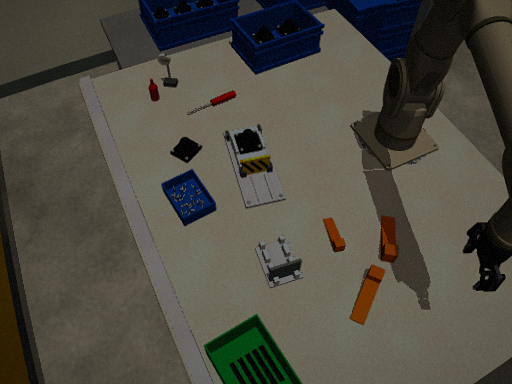

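View pics/top0.png

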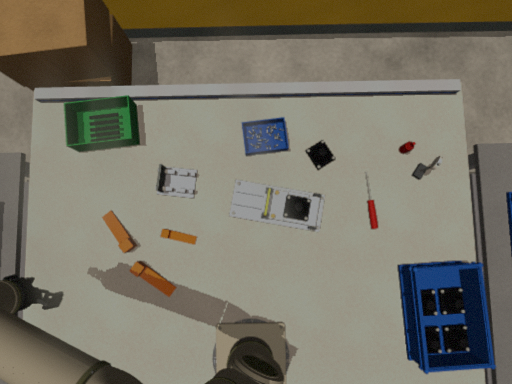

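Both views show three orange wedges. In the top view they are at (118,231), (179,237) and (153,278). The fixture is at about (277,205) and the rack at (178,181), with the grey plate at its left end. Next I measure these and enlarge the crop.

```bash
cat > h.py <<'E'
import cv2,numpy as np
from plant import camera,read_state
def load(n): return np.load(n,allow_pickle=True).item()
def K(c):
    f=c["frame"].shape[0]/2/np.tan(np.radians(c["vfov"]/2))
    return np.array([[f,0,c["cx"]],[0,f,c["cy"]],[0,0,1.]])
def pt(c,uv,z):
    uv=np.asarray(uv,float).reshape(-1,1,2)
    n=cv2.undistortPoints(uv,K(c),np.array(c["dist_coeffs"]))[:,0]
    T=np.array(c["camera_from_world"]);R,t=T[:3,:3],T[:3,3]
    d=np.c_[n,np.ones(len(n))]@R;o=-R.T@t
    return o+d*((z-o[2])/d[:,2])[:,None]
def px(c,P):
    T=np.array(c["camera_from_world"])
    return cv2.projectPoints(np.asarray(P,float).reshape(-1,1,3),cv2.Rodrigues(T[:3,:3])[0],T[:3,3],K(c),np.array(c["dist_coeffs"]))[0][:,0]
def mask(c,lo,hi):
    return cv2.inRange(cv2.cvtColor(c["frame"],cv2.COLOR_BGR2HSV),lo,hi)
E
python3 - <<'E'
from h import *
for n in("top","scene"):
    c=load(f"pics/{n}0.npy")
    m=mask(c,(5,150,60),(18,255,255))
    for k in cv2.findContours(m,0,2)[0]:
        if cv2.contourArea(k)<80:continue
        q=pt(c,k[:,0],0.01)[:,:2].astype(np.float32)
        r=cv2.minAreaRect(q*1000)
        print(n,"orange",cv2.boundingRect(k),np.round(r[0]),np.round(r[1]),round(r[2],1))
    m=mask(c,(20,120,80),(35,255,255))
    for k in cv2.findContours(m,0,2)[0]:
        if cv2.contourArea(k)>8 and k[:,0,1].min()>70:print(n,"yellow",cv2.boundingRect(k),pt(c,k[:,0].mean(0),.087).round(3))
c=load("pics/top0.npy")
f=c["frame"]
a=cv2.resize(f[165:305,95:205],None,fx=4,fy=4,interpolation=cv2.INTER_CUBIC)
b=cv2.resize(f[170:240,225:330],None,fx=3.4,fy=3.4,interpolation=cv2.INTER_CUBIC)
cs=load("pics/scene0.npy")["frame"]
d=cv2.resize(cs[225:295,250:310],None,fx=4,fy=4,interpolation=cv2.INTER_CUBIC)
o=np.zeros((560,800,3),np.uint8);o[:,:440]=a;o[:b.shape[0],440:440+b.shape[1]]=b[:,:360];o[270:550,450:690]=d
cv2.imwrite("pics/crop1.png",o)
E
```

```text
top orange (130, 262, 46, 34) [267. 328.] [164.  47.] 56.4
top orange (161, 229, 35, 15) [409. 242.] [119.  27.] 75.7
top orange (103, 211, 31, 41) [430. 450.] [150.  45.] 30.1
top yellow (264, 189, 6, 27) [[ 0.511 -0.062  0.087]]
scene orange (350, 278, 29, 47) [441. 457.] [134.  41.] 36.8
scene orange (368, 265, 17, 15) [364. 401.] [37. 41.] 38.4
scene orange (323, 218, 23, 34) [405. 243.] [115.  36.] 78.8
scene orange (382, 215, 16, 41) [258. 319.] [135.  45.] 54.5
scene yellow (241, 155, 29, 7) [[ 0.523 -0.065  0.087]]
```

View pics/crop1.png

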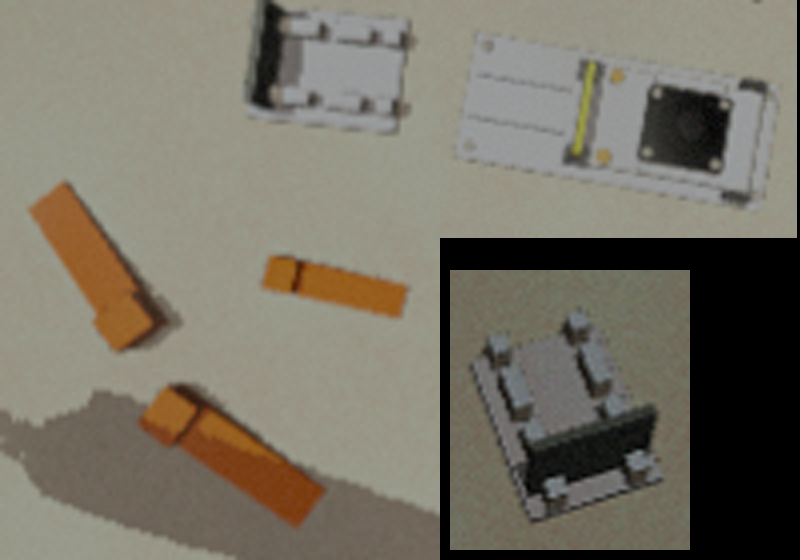

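Candidate wedges in the top view:
- (118,231) is about 150 x 45 mm, and (153,278) is about 160 x 47 mm. Both are too large.
- (179,237) measures about 118 x 29 mm, which fits 116 x 30, so this is the one meant. The crop confirms it, with the grip block at the left (167,233) and the thin end at the right.

In the rack, the grey plate sits at the left slot, and the middle and right slots are free.

```bash
python3 - <<'E'
from h import *
for n in("top","scene"):
    c=load(f"pics/{n}0.npy");hsv=cv2.cvtColor(c["frame"],cv2.COLOR_BGR2HSV)
    for nm,w in (("bench",(.45,.1,0)),("apron",(.53,.0,.012)),("rackgap",(.585,.22,.008))):
        u,v=px(c,w)[0].astype(int);print(n,nm,u,v,hsv[v-1:v+2,u-1:u+2].reshape(-1,3).mean(0).round())
    # low-saturation components
    f=cv2.bilateralFilter(c["frame"],5,30,5);h=cv2.cvtColor(f,cv2.COLOR_BGR2HSV)
    m=cv2.inRange(h,(0,0,90),(180,22,255))
    for k in cv2.findContours(m,0,2)[0]:
        if 150<cv2.contourArea(k)<4000:
            r=cv2.minAreaRect(pt(c,k[:,0],.012)[:,:2].astype(np.float32)*1000)
            print(n,cv2.boundingRect(k),np.round(r[0]),np.round(r[1]),round(r[2],1))
c=load("pics/top0.npy")
fx=pt(c,[(235.6,180),(230,216.5),(319.7,231.2),(325.3,195.3)],.012)[:,:2]
print("fixture corners",fx.round(3).tolist(),[np.linalg.norm(fx[i]-fx[(i+1)%4]).round(3) for i in range(4)])
rk=pt(c,[(156.75,194),(195,198),(197.5,168.75)],.008)[:,:2]
print("rack",rk.round(3).tolist(),np.linalg.norm(np.diff(rk,axis=0),axis=1))
k=max(cv2.findContours(mask(c,(5,150,60),(18,255,255))[:255],0,2)[0],key=lambda k:-abs(k[:,0,0].mean()-179))
print(pt(c,[(161,229)],0).round(3))
# yellow guard top
m=mask(c,(20,120,80),(35,255,255));m[:70]=0
q=pt(c,cv2.findNonZero(m)[:,0],.087)[:,:2].astype(np.float32)
print("guard",cv2.minAreaRect(q*1000),q.mean(0))
E
```

```text
top bench 219 223 [ 33.  23. 154.]
top apron 247 199 [ 98.   3. 154.]
top rackgap 184 185 [ 96.   4. 154.]
top (228, 179, 97, 54) [510. -99.] [321. 139.] 78.7
top (472, 174, 10, 89) [ 454. -787.] [ 12. 303.] 89.9
top (155, 166, 42, 33) [598. 250.] [140. 106.] 81.8
scene bench 297 204 [ 29.  38. 114.]
scene apron 260 188 [ 67.  11. 112.]
scene rackgap 277 251 [ 40.   9. 113.]
scene (256, 235, 40, 39) [595. 222.] [101.  99.] 82.8
scene (226, 140, 60, 67) [512. -82.] [280. 128.] 78.9
scene (229, 126, 40, 41) [ 483. -178.] [163. 108.] 79.1
fixture corners [[0.599, 0.041], [0.473, 0.062], [0.417, -0.245], [0.54, -0.269]] [np.float64(0.128), np.float64(0.312), np.float64(0.126), np.float64(0.316)]
rack [[0.556, 0.318], [0.539, 0.184], [0.642, 0.175]] [0.13483823 0.10344887]
[[0.434 0.304 0.   ]]
guard ((511.7451171875, -74.94282531738281), (30.376567840576172, 86.54474639892578), 79.17062377929688) [ 0.5085545  -0.06527748]
```

```bash
python3 - <<'E'
from h import *
c=load("pics/top0.npy");s=load("pics/scene0.npy")
def ax(y):y=np.radians(y);x=np.array([np.cos(y),np.sin(y)]);return x,np.array([-x[1],x[0]])
sc=pt(c,[(236.8,192.4),(263.5,196.8),(233.2,204.4),(261.2,208.8)],.012)[:,:2]
d=sc[1]-sc[0]+sc[3]-sc[2];print("scribe yaw",np.degrees(np.arctan2(d[1],d[0])),"mid",sc.mean(0))
f=cv2.bilateralFilter(c["frame"],5,30,5);h=cv2.cvtColor(f,cv2.COLOR_BGR2HSV);m=cv2.inRange(h,(0,0,90),(180,15,255))
for nm,z,box,yaw,o in(("fix",.012,(228,179,97,54),-101,(.510,-.099)),("rack",.008,(155,166,42,33),-8,(.595,.245))):
    x,y,w,hh=box
    mm=np.zeros_like(m);mm[y-2:y+hh+2,x-2:x+w+2]=m[y-2:y+hh+2,x-2:x+w+2]
    k=max(cv2.findContours(mm,0,1)[0],key=cv2.contourArea)[:,0]
    p=pt(c,k,z)[:,:2]-o;X,Y=ax(yaw);a,b=p@X*1000,p@Y*1000
    L,W=(157,65) if nm=="fix" else (50,65)
    for t,u,v,h1,h2 in(("x-",-a,b,L,W),("x+",a,b,L,W),("y-",-b,a,W,L),("y+",b,a,W,L)):
        i=(abs(u-h1)<14)&(abs(v)<h2-15);
        print(nm,t,i.sum(),np.median(u[i]).round(1),"slope",np.polyfit(v[i],u[i],1).round(3)[0] if i.sum()>3 else None)
# wedge
for n,cc in(("top",c),("scene",s)):
    mo=mask(cc,(5,130,50),(20,255,255));k=[k for k in cv2.findContours(mo,0,1)[0] if 90<cv2.contourArea(k) and abs(pt(cc,k[:,0].mean(0),.01)[0,1]-.242)<.03][0][:,0]
    X,Y=ax(-103);o=np.array((.409,.242))
    p=(pt(cc,k,.003)[:,:2]-o)@np.c_[X,Y]*1000;i=p[:,0]>10
    q=(pt(cc,k,.036)[:,:2]-o)@np.c_[X,Y]*1000
    print(n,"tip",p[:,0].max(),"ramp y",p[i,1].min(),p[i,1].max(),"block back top",q[:,0].min(),"back bottom",p[:,0].min(), "block y",q[q[:,0]<-30,1].min(),q[q[:,0]<-30,1].max())
    r=cv2.minAreaRect((pt(cc,k,.003)[i,:2]*1000).astype(np.float32));print(r)
# guard: scene top edge
m=mask(s,(20,120,60),(35,255,255));m[:100]=0;m[190:]=0
k=cv2.findNonZero(m)[:,0];L=k[k[:,0]<=k[:,0].min()+1];R=k[k[:,0]>=k[:,0].max()-1]
print("scene guard ends top",L[L[:,1].argmin()],R[R[:,1].argmin()],pt(s,[L[L[:,1].argmin()],R[R[:,1].argmin()]],.087).round(3).tolist())
m=mask(c,(20,120,60),(35,255,255));m[:100]=0;m[:,:255]=0;m[:,275:]=0
k=cv2.findNonZero(m)[:,0];print("top guard",[(v,k[k[:,1]==v,0].min(),k[k[:,1]==v,0].max()) for v in np.unique(k[:,1])])
E
```

```text
scribe yaw -100.23514187929123 mid [ 0.5265568  -0.00289642]
fix x- 28 155.0 slope -0.013
fix x+ 34 155.7 slope 0.0
fix y- 81 63.9 slope -0.004
fix y+ 82 61.9 slope -0.015
rack x- 35 45.4 slope -0.035
rack x+ 28 50.0 slope -0.073
rack y- 20 57.3 slope 0.01
rack y+ 1 67.8 slope None
top tip 60.05740925086562 ramp y -14.527184578837987 13.164151793530882 block back top -53.719593614735956 back bottom -61.90978610199406 block y -11.342785104148968 16.21287514217772
((400.0941162109375, 207.29916381835938), (47.81006622314453, 26.569427490234375), 75.14082336425781)
scene tip 61.957746622818426 ramp y -19.27199003987386 13.32095221269821 block back top -69.33953932136842 back bottom -54.73464456835246 block y -14.23628032817976 22.398935790533397
((398.1844787597656, 207.56834411621094), (52.14858627319336, 31.740720748901367), 78.34741973876953)
scene guard ends top [241 160] [268 155] [[0.562, -0.075, 0.087], [0.478, -0.057, 0.087]]
top guard [(np.int32(189), np.int32(269), np.int32(269)), (np.int32(190), np.int32(269), np.int32(269)), (np.int32(191), np.int32(268), np.int32(269)), (np
[... 471 characters left out ...]
int32(202), np.int32(267), np.int32(267)), (np.int32(203), np.int32(266), np.int32(267)), (np.int32(204), np.int32(266), np.int32(267)), (np.int32(205), np.int32(266), np.int32(266)), (np.int32(206), np.int32(266), np.int32(266)), (np.int32(207), np.int32(266), np.int32(266)), (np.int32(208), np.int32(266), np.int32(266)), (np.int32(209), np.int32(265), np.int32(266)), (np.int32(210), np.int32(265), np.int32(266)), (np.int32(211), np.int32(265), np.int32(266)), (np.int32(212), np.int32(265), np.int32(266)), (np.int32(213), np.int32(264), np.int32(266)), (np.int32(214), np.int32(264), np.int32(265)), (np.int32(215), np.int32(264), np.int32(273)), (np.int32(216), np.int32(272), np.int32(273))]
```

```bash
python3 - <<'E'
from h import *
a=np.mean([camera("top")["frame"].astype(float) for _ in range(6)],0)
b=np.mean([camera("scene")["frame"].astype(float) for _ in range(6)],0)
np.savez("pics/avg.npz",a=a,b=b)
A=cv2.resize(a[162:204,150:204],None,fx=7.4,fy=7.4,interpolation=cv2.INTER_CUBIC)
B=cv2.resize(b[230:290,250:306],None,fx=7,fy=7,interpolation=cv2.INTER_CUBIC)
h=max(A.shape[0],B.shape[0]);o=np.zeros((h,A.shape[1]+B.shape[1],3))
o[:A.shape[0],:A.shape[1]]=A;o[:B.shape[0],A.shape[1]:]=B
o=np.clip((o-60)*1.5,0,255);print(A.shape,B.shape,o.shape);cv2.imwrite("pics/rack.png",o[:, :800])
E
```

```text
(311, 400, 3) (420, 392, 3) (420, 792, 3)[ WARN:0@5.531] global loadsave.cpp:1063 imwrite_ Unsupported depth image for selected encoder is fallbacked to CV_8U.
```

View pics/rack.png

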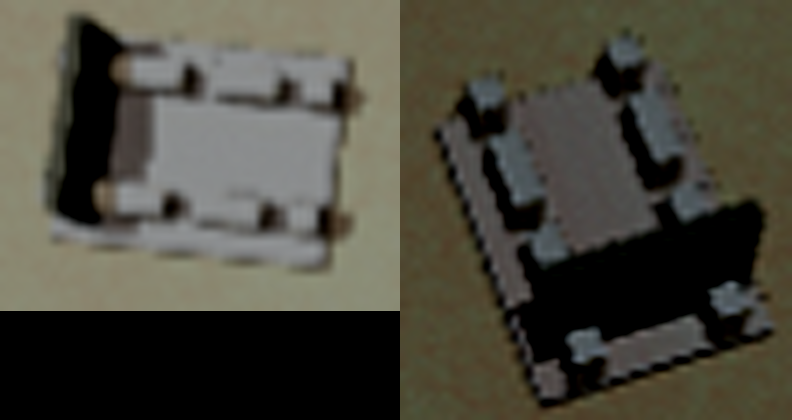

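Request:
apply_moves(targets=[[0,0,0,0,0,-8],[0,0,0,0,0,-7]], hand=130, grip_force=50)

```text
time_s: 0.9
position: [0.2728, 0.5624, 0.2097]
eef_rot: [0.289, 3.128, 0.0]
contact_force: [0.8, 0.2, -0.9]
grip_width: 0.0593
grasp_force: 0.0
```

The crop shows the rack's combs. The top view shows the free slots as dark gaps at about crop x = 290/273 (slot -45) and 196/180 (slot 0). Next I profile these numerically.

```bash
python3 - <<'E'
from h import *
d=np.load("pics/avg.npz");c=load("pics/top0.npy");s=load("pics/scene0.npy")
g=d["a"].mean(2).astype(np.float32)
o=lambda p,k,off:(np.asarray(p,float)+.5)/k-.5+np.array(off)
def prof(img,p0,p1,n=60):
    t=np.linspace(0,1,n);P=(p0+(p1-p0)*t[:,None]).astype(np.float32)
    return P,np.mean([cv2.remap(img,P[None,:,0]+0,P[None,:,1]+np.float32(dy),1)[0] for dy in(-.5,0,.5)],0)
for nm,a,b in(("up",(110,68),(365,95)),("lo",(95,196),(350,219))):
    P,v=prof(g,o(a,7.4,(150,162)),o(b,7.4,(150,162)))
    i=[j for j in range(2,len(v)-2) if v[j]==v[j-4 if j>3 else 0:j+5].min()]
    print(nm,v.round().astype(int).tolist())
    for j in i:
        sl=slice(max(j-5,0),j+6);w=np.clip(v[sl].max()*.9-v[sl],0,None);q=(P[sl]*w[:,None]).sum(0)/w.sum()
        print("  dark",q.round(2),pt(c,q,.036)[0].round(4))
B=lambda p:o((p[0]-400,p[1]),7,(250,230))
for nm,p in(("x+y-",(435,125)),("x+y+",(543,403)),("x-y+",(772,330))):print(nm,pt(s,B(p),.004)[0].round(4))
for nm,p in(("x+y-",(348,58)),("x-y-",(327,266)),("x-y+",(52,238))):print("top",nm,pt(c,o(p,7.4,(150,162)),.008)[0].round(4))
E
```

```text
up [74, 98, 109, 119, 127, 137, 150, 153, 153, 154, 154, 154, 154, 154, 152, 145, 129, 102, 72, 78, 91, 111, 129, 144, 150, 153, 154, 154, 154, 153, 153, 153, 152, 152, 152, 153, 150, 147, 129, 110, 88, 87, 100, 114, 128, 145, 153, 153, 153, 152, 143, 122, 83, 72, 76, 89, 101, 110, 120, 133]
  dark [175.44 171.92] [0.6279 0.2466 0.036 ]
  dark [188.33 173.29] [0.6223 0.2022 0.036 ]
  dark [196.07 174.11] [0.6189 0.1756 0.036 ]
lo [94, 121, 119, 120, 127, 137, 152, 155, 155, 154, 153, 153, 153, 152, 146, 133, 99, 80, 73, 87, 104, 118, 133, 148, 153, 154, 154, 154, 153, 153, 153, 153, 152, 153, 154, 154, 149, 144, 116, 94, 84, 88, 103, 115, 127, 143, 153, 154, 154, 153, 144, 124, 85, 72, 76, 91, 103, 107, 112, 120]
  dark [173.01 189.01] [0.5689 0.2546 0.036 ]
  dark [186.13 190.19] [0.564  0.2097 0.036 ]
  dark [194.13 190.92] [0.561  0.1823 0.036 ]
x+y- [0.6381 0.1765 0.004 ]
x+y+ [0.6541 0.3057 0.004 ]
x-y+ [0.5572 0.3184 0.004 ]
top x+y- [0.6402 0.1781 0.008 ]
top x-y- [0.5412 0.1882 0.008 ]
top x-y+ [0.5569 0.3182 0.008 ]
```

Both views agree: the rack is at about (0.598, 0.249) with yaw about -7°, and slot -45 is at (0.5925, 0.205). The guard is at about (0.516, -0.064) with yaw about 79° across it. Moving there now.

Request:
apply_moves(targets=[[-24,-39,0,0,0,0],[-24,-39,0,0,0,0],[-24,-39,0,0,0,0],[-24,-39,0,0,0,0],[-24,-39,0,0,0,0],[-24,-39,0,0,0,0],[-24,-39,0,0,0,0],[-24,-39,0,0,0,0],[-24,-39,0,0,0,0],[-24,-39,0,0,0,0],[-24,-39,0,0,0,0],[-24,-39,0,0,0,0]])

```text
time_s: 2.1
position: [0.4677, 0.0465, 0.21]
eef_rot: [0.298, 3.127, 0.001]
contact_force: [1.2, 0.8, -0.8]
grip_width: 0.0417
grasp_force: 0.0
```

Request:
apply_moves(targets=[[-24,-39,0,0,0,0],[-24,-39,0,0,0,0],[0,0,0,0,0,0]])

```text
time_s: 2.4
position: [0.5006, -0.0439, 0.21]
eef_rot: [0.311, 3.125, -0.003]
contact_force: [0.1, 0.1, 0.1]
grip_width: 0.0418
grasp_force: 0.0
```

Request:
apply_moves(targets=[[-19,-17,30,0,0,0],[0,0,40,0,0,0],[0,0,40,0,0,0],[0,0,0,0,0,0],[0,0,0,0,0,0]])

```text
time_s: 2.9
position: [0.5152, -0.0574, 0.1004]
eef_rot: [-0.298, -3.127, 0.0]
contact_force: [0.6, 0.1, 0.2]
grip_width: 0.0418
grasp_force: 0.0
```

```bash
python3 - <<'E'
from h import *
t=camera("top");s=camera("scene");p=read_state()["position"];print(p,read_state()["eef_rot"])
f=t["frame"][170:240,230:310];g=s["frame"][100:200,210:300]
o=np.hstack([cv2.resize(f,(400,350),interpolation=3),cv2.resize(g,(360,400),interpolation=3)[:350]])
cv2.imwrite("pics/g1.png",o);print(px(t,[.516,-.064,.087]),px(s,[.516,-.064,.087]))
E
```

```text
[ 0.51658762 -0.05741587  0.1019276 ] [2.97261323e-01 3.12434734e+00 1.21638328e-03]
[[267.10060936 201.39438007]] [[256.01237179 157.459921  ]]
```

View pics/g1.png

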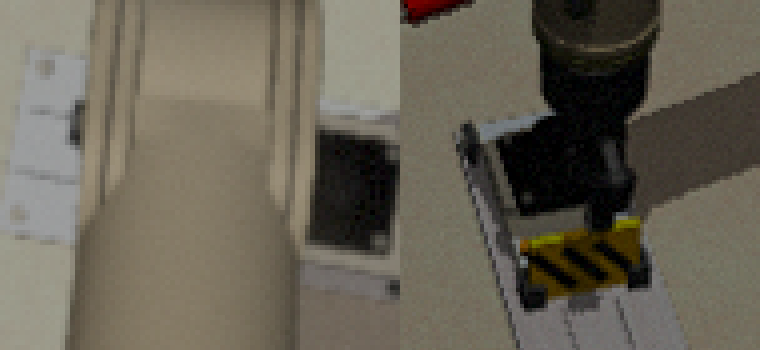

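The picture shows the guard in its posts with the gripper above it. The visible finger tip is at scene pixel (260,156). Checking the finger offset with projections.

```bash
python3 - <<'E'
from h import *
s=load("pics/scene0.npy");P=np.mean([read_state()["position"] for _ in range(20)],0);print(P)
y=np.array([.19,.98,0]);
for k in(-.03,-.021,0,.021,.03):print(k,px(s,P+k*y).round(1))
E
```

```text
[ 0.51658762 -0.05741587  0.1019276 ]
-0.03 [[254.3 148.8]]
-0.021 [[255.1 150.9]]
0 [[256.9 156. ]]
0.021 [[258.7 161.1]]
0.03 [[259.5 163.4]]
```

Request:
apply_moves(targets=[[-1,-6.5,0,0,0,0],[0,0,15,0,0,0],[0,0,15,0,0,0],[0,0,14,0,0,0],[0,0,0,0,0,0]])

```text
time_s: 3.5
position: [0.5142, -0.0643, 0.0547]
eef_rot: [-0.298, -3.126, 0.0]
contact_force: [0.4, 0.8, -0.4]
grip_width: 0.042
grasp_force: 0.0
```

Request:
apply_moves(targets=[[0,0,0,0,0,0],[0,0,0,0,0,0],[0,0,0,0,0,0],[0,0,0,0,0,0],[0,0,0,0,0,0],[0,0,0,0,0,0]], hand=255, grip_force=40)

```text
time_s: 4.1
position: [0.5156, -0.0641, 0.0565]
eef_rot: [0.298, 3.126, 0.001]
contact_force: [-1.5, 0.3, 6.5]
grip_width: 0.0063
grasp_force: 41.6
```

Request:
apply_moves(targets=[[0,0,-8,0,0,0],[0,0,-15,0,0,0],[0,0,-20,0,0,0],[0,0,-25,0,0,0],[0,0,-25,0,0,0],[0,0,-7,0,0,0],[0,0,0,0,0,0]])

```text
time_s: 4.8
position: [0.5154, -0.0641, 0.1565]
eef_rot: [0.298, 3.126, 0.001]
contact_force: [0.0, 0.8, -2.0]
grip_width: 0.0063
grasp_force: 40.7
```

Request:
apply_moves(targets=[[-2,20,0,0,0,0],[-4,40,0,0,0,0],[-4,40,0,0,0,0],[-4,40,0,0,0,0],[-4,40,0,0,0,0],[-3,40,0,0,0,0],[-2,34,0,0,0,0],[-2,25,0,0,0,0],[0,0,0,0,0,-3.9],[0,0,0,0,0,0],[0,0,0,0,0,0]])

```text
time_s: 5.9
position: [0.5917, 0.2041, 0.1544]
eef_rot: [-0.195, -3.134, 0.002]
contact_force: [0.8, 0.0, -0.9]
grip_width: 0.0065
grasp_force: 40.7
```

```bash
python3 - <<'E'
from h import *
t=camera("top");s=camera("scene");st=read_state();print(st["position"],st["eef_rot"])
print(px(s,[[.5925,.205,.036],[.5925,.205,.10],[.5925,.205,.18]]))
f=t["frame"][145:215,140:230];g=s["frame"][190:290,230:320]
cv2.imwrite("pics/r1.png",np.hstack([cv2.resize(f,(450,350),interpolation=3),cv2.resize(g,(340,378),interpolation=3)[:350]]))
E
```

```text
[0.59201179 0.20404564 0.15513148] [-1.95509431e-01 -3.13493176e+00  7.39743169e-04]
[[273.49433146 244.0535579 ]
 [274.64675322 233.04989325]
 [276.23342306 217.83155683]]
```

View pics/r1.png

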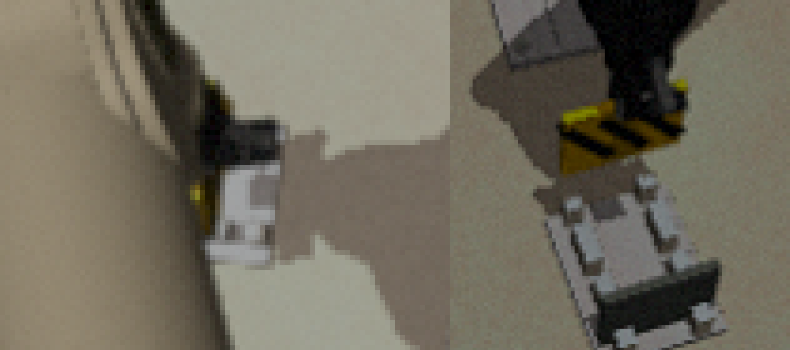

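The picture shows the guard hanging above the rack, with its foot corners at about (260.4,235.5) and (291.6,226.5) in the scene view and the free slots below it. I check its centre along the slot.

```bash
python3 - <<'E'
from h import *
s=camera("scene")
m=mask(s,(18,110,40),(35,255,255));m[:200]=0;m[250:]=0;m[:,:240]=0;m[:,310:]=0
k=cv2.findNonZero(m)[:,0];L=k[k[:,0]<=k[:,0].min()+1];R=k[k[:,0]>=k[:,0].max()-1]
print(L.tolist(),R.tolist())
lo=[L[L[:,1].argmax()],R[R[:,1].argmax()]];hi=[L[L[:,1].argmin()],R[R[:,1].argmin()]]
for p,z in((lo,.1105),(hi,.1855)):
    q=pt(s,p,z);print(q.round(4).tolist(),q.mean(0).round(4),np.linalg.norm(q[0]-q[1]))
print(read_state()["position"])
E
```

```text
[[260, 219], [259, 220], [260, 220], [259, 221], [260, 221], [259, 222], [260, 222], [260, 223], [260, 224], [259, 227], [260, 227], [259, 228], [260, 228], [259, 229], [260, 229], [259, 230], [260, 230], [259, 231], [260, 231], [259, 232], [260, 232], [259, 233], [260, 233], [259, 234], [260, 234], [259, 235], [260, 235], [259, 236], [260, 236]] [[291, 211], [292, 211], [291, 212], [292, 212], [291, 213], [292, 213], [292, 214], [291, 219], [291, 220], [291, 222]]
[[0.6378, 0.1997, 0.1105], [0.5391, 0.1989, 0.1105]] [0.5885 0.1993 0.1105] 0.09871696507970701
[[0.6334, 0.1929, 0.1855], [0.5502, 0.2062, 0.1855]] [0.5918 0.1995 0.1855] 0.08426884919493095
[0.59209333 0.20418518 0.15535686]
```

Request:
apply_moves(targets=[[0,1.3,20,0,0,0],[0,0,25,0,0,0],[0,0,20,0,0,0],[0,0,8,0,0,0],[0,0,6,0,0,0],[0,0,0,0,0,0]])

```text
time_s: 6.65
position: [0.5923, 0.2062, 0.0766]
eef_rot: [-0.192, -3.136, 0.0]
contact_force: [0.8, -0.5, -1.8]
grip_width: 0.006
grasp_force: 40.6
```

Request:
apply_moves(targets=[[0,0,0,0,0,0]])

```text
time_s: 6.75
position: [0.5928, 0.2064, 0.0776]
eef_rot: [0.192, 3.135, 0.001]
contact_force: [0.4, -1.2, 0.1]
grip_width: 0.0063
grasp_force: 40.6
```

No contact force with the foot below the comb tops, so it is in the slot. Lowering on.

Request:
apply_moves(targets=[[0,0,6,0,0,0],[0,0,6,0,0,0],[0,0,6,0,0,0],[0,0,3,0,0,0],[0,0,0,0,0,0]])

```text
time_s: 7.25
position: [0.5919, 0.2064, 0.0549]
eef_rot: [-0.191, -3.135, 0.001]
contact_force: [-0.5, 0.1, -1.2]
grip_width: 0.0064
grasp_force: 40.7
```

Request:
apply_moves(targets=[[0,0,1.5,0,0,0],[0,0,0,0,0,0]])

```text
time_s: 7.45
position: [0.5923, 0.2064, 0.0541]
eef_rot: [0.191, 3.136, 0.0]
contact_force: [0.2, -0.2, -0.7]
grip_width: 0.0069
grasp_force: 40.7
```

Request:
apply_moves(targets=[[0,0,0,0,0,0],[0,0,0,0,0,0],[0,0,0,0,0,0],[0,0,0,0,0,0]], hand=130)

```text
time_s: 7.85
position: [0.5924, 0.2064, 0.0543]
eef_rot: [0.191, 3.136, 0.0]
contact_force: [-0.2, -0.3, 0.4]
grip_width: 0.0415
grasp_force: 0.0
```

Request:
apply_moves(targets=[[0,0,-15,0,0,0],[0,0,-30,0,0,0],[0,0,-40,0,0,0],[0,0,-30,0,0,0],[0,0,0,0,0,0]])

```text
time_s: 8.35
position: [0.5949, 0.207, 0.1755]
eef_rot: [0.192, 3.128, 0.007]
contact_force: [0.3, -0.4, 0.4]
grip_width: 0.0421
grasp_force: 0.0
```

```bash
python3 - <<'E'
from h import *
st=read_state();print(np.round(st["q"],2),st["position"])
t=camera("top");s=camera("scene")
m=mask(s,(18,110,40),(35,255,255));m[:200]=0;m[:,:240]=0;m[:,310:]=0
k=cv2.findNonZero(m)[:,0];r=cv2.boundingRect(k);print("guard bbox",r, "expected top ends",px(s,[[.592+.0447,.2055-.0055,.083],[.592-.0447,.2055+.0055,.083]]))
E
```

```text
[-0.67  0.36  0.33  1.52 -0.12  1.27  1.13] [0.59486681 0.20704743 0.1754567 ]
guard bbox (259, 231, 31, 23) expected top ends [[259.19953992 240.79321057]
 [289.71760851 231.54233884]]
```

The guard stands in the slot where expected. Now I rotate for the wedge.

Request:
apply_moves(targets=[[0,0,0,0,0,8.2],[0,0,0,0,0,8.2],[0,0,0,0,0,8.2],[0,0,0,0,0,8.2],[0,0,0,0,0,8.2],[0,0,0,0,0,8.2],[0,0,0,0,0,8.2],[0,0,0,0,0,8.2],[0,0,0,0,0,8.2],[0,0,0,0,0,8.2],[0,0,0,0,0,8.2],[0,0,0,0,0,8]], hand=60)

```text
time_s: 9.65
position: [0.5916, 0.2061, 0.168]
eef_rot: [-2.501, -1.901, 0.003]
contact_force: [-0.3, -0.4, -0.6]
grip_width: 0.0649
grasp_force: 0.0
```

Request:
apply_moves(targets=[[0,0,0,0,0,0]])

```text
time_s: 9.75
position: [0.5916, 0.2063, 0.168]
eef_rot: [-2.497, -1.906, 0.003]
contact_force: [0.4, 0.1, -0.8]
grip_width: 0.0652
grasp_force: 0.0
```

Request:
apply_moves(targets=[[5,-31,0,0,0,0],[5,-31,0,0,0,0],[5,-31,0,0,0,0],[5,-31,0,0,0,0],[5,-31,20,0,0,0],[3.5,-30,30,0,0,0],[0,0,30,0,0,0],[0,0,0,0,0,0]])

```text
time_s: 10.55
position: [0.4183, 0.281, 0.0858]
eef_rot: [2.489, 1.915, -0.01]
contact_force: [0.6, -0.4, 1.0]
grip_width: 0.0657
grasp_force: 0.0
```

```bash
python3 - <<'E'
from h import *
t=camera("top");s=camera("scene");st=read_state();print(st["position"],st["eef_rot"])
print(px(s,[st["position"],[.4208,.2824,.036]]))
g=s["frame"][190:270,290:390]
cv2.imwrite("pics/w1.png",np.hstack([cv2.resize(t["frame"][210:260,140:220],(400,250),interpolation=3),cv2.resize(g,(400,320),interpolation=3)[:250]]))
m=mask(s,(5,130,50),(20,255,255))
k=[k for k in cv2.findContours(m,0,1)[0] if 60<cv2.contourArea(k)];print([cv2.boundingRect(x) for x in k])
E
```

```text
[0.42158857 0.28178736 0.08949765] [ 2.49338936e+00  1.91004127e+00 -1.12606048e-03]
[[341.80181895 233.08140614]
 [338.83928383 242.27313312]]
[(350, 265, 35, 60), (0, 255, 12, 51), (326, 227, 20, 25), (381, 215, 18, 48)]
```

View pics/w1.png

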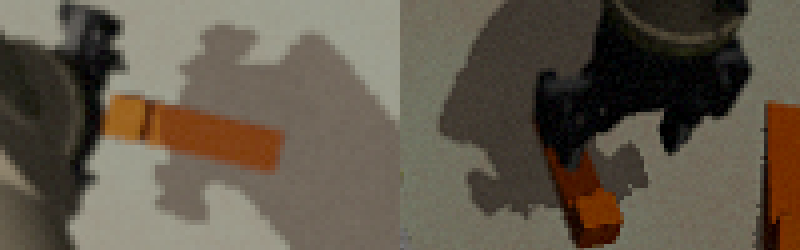

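The picture shows the wedge between the open fingers. Its block top is at top-view pixel (165.2,233.4) and scene-view pixel (340,242.5), close to where I expected it. Casting both rays to refine.

```bash
python3 - <<'E'
from h import *
t=load("pics/top0.npy");s=load("pics/scene0.npy")
print(pt(t,[(165.2,233.4),((105+.5)/5+140,(97)/5+210),(150/5+140,137/5+210)],.036)[:,:2].round(4),pt(s,[(340,242.5)],.036).round(4))
print(read_state()["position"])
E
```

```text
[[0.4184 0.2804]
 [0.4321 0.2943]
 [0.4047 0.264 ]] [[0.4182 0.2845 0.036 ]]
[0.42158857 0.28178736 0.08949765]
```

Request:
apply_moves(targets=[[0,-3,20,0,0,0],[0,0,25,0,0,0],[0,0,20,0,0,0],[0,0,10,0,0,0],[0,0,5,0,0,0],[0,0,0,0,0,0]])

```text
time_s: 11.25
position: [0.419, 0.2832, 0.0097]
eef_rot: [2.495, 1.908, 0.001]
contact_force: [-1.0, 0.3, -0.5]
grip_width: 0.0652
grasp_force: 0.0
```

Request:
apply_moves(targets=[[0,0,0,0,0,0],[0,0,0,0,0,0],[0,0,0,0,0,0],[0,0,0,0,0,0],[0,0,0,0,0,0],[0,0,0,0,0,0]], hand=255, grip_force=60)

```text
time_s: 11.85
position: [0.419, 0.2836, 0.0102]
eef_rot: [-2.495, -1.908, -0.003]
contact_force: [-0.8, -1.0, 6.2]
grip_width: 0.0273
grasp_force: 58.6
```

```bash
python3 - <<'E'
from h import *
st=read_state();print(st["position"],st["eef_rot"],np.round(st["q"],2))
E
```

```text
[0.41896357 0.28358237 0.01016625] [-2.49517409 -1.90814029 -0.00250512] [-1.14  0.31  0.51  2.   -0.2   0.87 -0.78]
```

Wedge gripped; its width fits 30 mm. Lifting and carrying it to the apron.

Request:
apply_moves(targets=[[0,0,-15,0,0,0],[0,0,-30,0,0,0],[-10,8,-20,0,0,0],[-28,24,0,0,0,0],[-28,24,0,0,0,0],[-28,24,0,0,0,0],[-28,24,0,0,0,0],[-28,24,0,0,0,0],[-28,24,0,0,0,0],[-22,16,0,0,0,0],[-10,9,0,0,0,-4],[0,0,0,0,0,0]])

```text
time_s: 13.05
position: [0.5347, 0.0319, 0.0744]
eef_rot: [2.429, 1.991, 0.0]
contact_force: [-0.7, -0.2, -0.7]
grip_width: 0.0274
grasp_force: 59.3
```

Request:
apply_moves(targets=[[0,0,0,0,0,0],[0,0,0,0,0,0]])

```text
time_s: 13.25
position: [0.5338, 0.0356, 0.0741]
eef_rot: [-2.426, -1.994, -0.0]
contact_force: [0.1, 0.7, -1.2]
grip_width: 0.0275
grasp_force: 59.3
```

```bash
python3 - <<'E'
from h import *
t=camera("top");s=camera("scene");st=read_state();print(st["position"],st["eef_rot"])
print(px(s,[[.5133,-.0771,.02],[.5349,.0339,.012]]))
cv2.imwrite("pics/p1.png",np.hstack([cv2.resize(t["frame"][165:245,220:310],(400,356),interpolation=3),cv2.resize(s["frame"][110:220,210:310],(400,440),interpolation=3)[:356]]))
E
```

```text
[0.53382978 0.03538653 0.07409627] [-2.42600411e+00 -1.99515508e+00 -3.54443891e-04]
[[254.64511151 167.36832086]
 [264.09926799 196.64093623]]
```

View pics/p1.png

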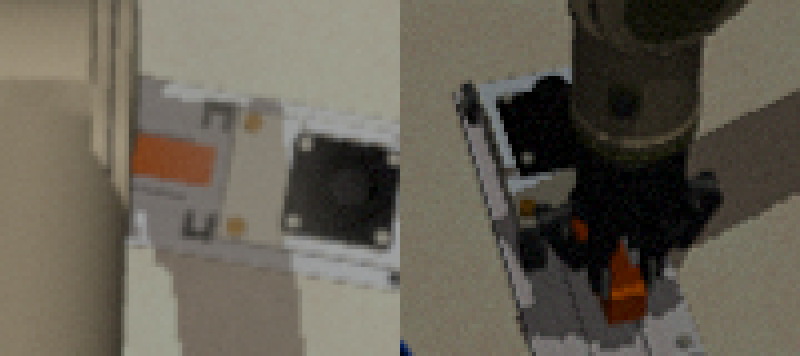

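The picture shows the wedge tip at top-view pixel (267.8,202.6), with the nest front edge at about (272.2,204.4) between the two posts. Measuring tip and edge by mask.

```bash
python3 - <<'E'
from h import *
t=camera("top");st=read_state()
O=np.array([.5133,-.0771]);y=np.radians(-101);X=np.array([np.cos(y),np.sin(y)]);Y=np.array([-X[1],X[0]])
m=mask(t,(3,130,50),(16,255,255));m[:185]=0;m[216:]=0;m[:,:240]=0;m[:,271:]=0
k=cv2.findNonZero(m)[:,0]
P=(pt(t,k,.067)[:,:2]-O)@np.c_[X,Y]*1000
print("tip x",P[:,0].max(),"y",P[:,1].min(),P[:,1].max(),"tcp",(np.array(st["position"][:2])-O)@np.c_[X,Y]*1000)
e=(pt(t,[(272.2,204.4),(240/4.444+220,110/4.444+165),(225/4.444+220,240/4.444+165)],.041)[:,:2]-O)@np.c_[X,Y]*1000
print("nest edge",e.round(1))
# intensity profile along fixture axis at y=25 mm, z=.041/.012
g=t["frame"].astype(np.float32)
for yy in (24,-24):
    q=px(t,[[*(O+X*x/1000+Y*yy/1000),.041] for x in range(-20,22,3)]).astype(np.float32)
    v=cv2.remap(g,q[None,:,0],q[None,:,1],1)[0];print(yy,v.round().astype(int).tolist())
# screws/feet: orange dots
E
```

```text
tip x -13.565833582966286 y -13.434251138245092 14.353227967124745 tcp [-114.16211148   -1.20772447]
nest edge [[  6.1  -2.7]
 [  3.8  47.5]
 [  9.2 -52.2]]
24 [[107, 112, 117], [107, 111, 117], [106, 109, 115], [106, 111, 116], [105, 111, 115], [102, 108, 112], [99, 106, 110], [97, 107, 112], [114, 125, 131], [117, 129, 133], [118, 129, 134], [117, 128, 134], [116, 128, 133], [115, 127, 133]]
-24 [[108, 111, 117], [107, 111, 116], [106, 111, 116], [108, 112, 118], [106, 110, 114], [107, 111, 117], [103, 110, 115], [105, 115, 120], [113, 124, 130], [117, 128, 134], [116, 128, 134], [117, 128, 135], [118, 130, 136], [117, 129, 134]]
```

Tip is at about x = -12 mm and y is about 0, with the nest edge at about +1. Lowering onto the apron.

Request:
apply_moves(targets=[[0,0,20,0,0,0],[0,0,20,0,0,0],[0,0,8,0,0,0],[0,0,2,0,0,0],[0,0,0,0,0,0],[0,0,0,0,0,0]])

```text
time_s: 14.0
position: [0.5347, 0.0342, 0.0249]
eef_rot: [2.427, 1.994, 0.002]
contact_force: [0.1, 0.0, -0.9]
grip_width: 0.0273
grasp_force: 59.3
```

Request:
apply_moves(targets=[[0,0,1,0,0,0],[0,0,0,0,0,0]])

```text
time_s: 14.2
position: [0.5344, 0.0343, 0.0235]
eef_rot: [2.427, 1.994, 0.001]
contact_force: [0.2, -0.1, -0.8]
grip_width: 0.0273
grasp_force: 59.3
```

Request:
apply_moves(targets=[[0,0,1,0,0,0],[0,0,0,0,0,0]])

```text
time_s: 14.4
position: [0.5344, 0.0342, 0.0223]
eef_rot: [2.427, 1.994, 0.001]
contact_force: [1.0, 0.6, 0.8]
grip_width: 0.0274
grasp_force: 59.6
```

Request:
apply_moves(targets=[[0,0,0.7,0,0,0],[0,0,0,0,0,0],[0,0,0,0,0,0]])

```text
time_s: 14.7
position: [0.5346, 0.0342, 0.0221]
eef_rot: [-2.427, -1.994, -0.002]
contact_force: [-1.9, 0.4, 9.1]
grip_width: 0.0276
grasp_force: 60.6
```

Request:
apply_moves(targets=[[0,0,0.7,0,0,0],[0,0,0,0,0,0],[0,0,0,0,0,0]])

```text
time_s: 15.0
position: [0.5348, 0.0342, 0.022]
eef_rot: [-2.427, -1.994, -0.002]
contact_force: [-4.0, 0.7, 16.3]
grip_width: 0.0277
grasp_force: 61.5
```

Request:
apply_moves(targets=[[0,0,-0.8,0,0,0],[-6,0,0,0,0,0],[-10,0,0,0,0,0],[-10,0,0,0,0,0],[-8,0,0,0,0,0],[0,0,0,0,0,0],[0,0,0,0,0,0]])

```text
time_s: 15.7
position: [0.5283, 0.0001, 0.0222]
eef_rot: [2.427, 1.993, 0.002]
contact_force: [-0.4, -2.6, 7.2]
grip_width: 0.0276
grasp_force: 60.4
```

Request:
apply_moves(targets=[[-2,0,0,0,0,0],[0,0,0,0,0,0],[0,0,0,0,0,0]])

```text
time_s: 16.0
position: [0.5282, -0.0006, 0.0223]
eef_rot: [2.427, 1.994, 0.003]
contact_force: [-0.2, 1.6, 7.2]
grip_width: 0.0272
grasp_force: 60.3
```

Request:
apply_moves(targets=[[-2,0,0,0,0,0],[0,0,0,0,0,0],[0,0,0,0,0,0]])

```text
time_s: 16.3
position: [0.5278, -0.0021, 0.0222]
eef_rot: [2.427, 1.995, 0.004]
contact_force: [0.8, 4.2, 6.3]
grip_width: 0.0277
grasp_force: 60.2
```

Request:
apply_moves(targets=[[-2,0,0,0,0,0],[0,0,0,0,0,0],[0,0,0,0,0,0]])

```text
time_s: 16.6
position: [0.5276, -0.0035, 0.0223]
eef_rot: [-2.426, -1.996, -0.004]
contact_force: [1.8, 4.5, 6.4]
grip_width: 0.0273
grasp_force: 60.2
```

Request:
apply_moves(targets=[[-2,0,0,0,0,0],[0,0,0,0,0,0],[0,0,0,0,0,0]])

```text
time_s: 16.9
position: [0.5273, -0.0047, 0.0223]
eef_rot: [-2.425, -1.996, -0.005]
contact_force: [2.2, 8.1, 5.0]
grip_width: 0.027
grasp_force: 60.1
```

Request:
apply_moves(targets=[[-2,0,0,0,0,0],[0,0,0,0,0,0],[0,0,0,0,0,0]])

```text
time_s: 17.2
position: [0.5269, -0.0064, 0.0223]
eef_rot: [-2.425, -1.996, -0.006]
contact_force: [1.7, 8.3, 4.3]
grip_width: 0.0274
grasp_force: 60.1
```

Request:
apply_moves(targets=[[-2,0,0,0,0,0],[0,0,0,0,0,0],[0,0,0,0,0,0]])

```text
time_s: 17.5
position: [0.5266, -0.0084, 0.0223]
eef_rot: [-2.425, -1.996, -0.006]
contact_force: [2.2, 8.2, 5.8]
grip_width: 0.0274
grasp_force: 60.1
```

```bash
cat > lift.py <<'E'
from h import *
d=np.load("pics/avg.npz");s=load("pics/scene0.npy")
O=np.array([.5133,-.0771]);y=np.radians(-101);X=np.array([np.cos(y),np.sin(y)]);Y=np.array([-X[1],X[0]])
W=lambda x,yy,z:[*(O+X*x/1000+Y*yy/1000),z/1000]
now=np.mean([camera("scene")["frame"].astype(float) for _ in range(14)],0);st=read_state()
np.save("pics/now.npy",now)
print("tcp fx",((np.array(st["position"][:2])-O)@np.c_[X,Y]*1000).round(1),"F",np.round(st["contact_force"],1),st["time_s"])
def cen(img,p):   # orange screw head: centroid of red-minus-blue excess
    u,v=p.round().astype(int)[0];r=img[v-5:v+6,u-5:u+6];w=r[...,2]-r[...,0];w=np.clip(w-np.median(w)-10,0,None)
    yy,xx=np.mgrid[v-5:v+6,u-5:u+6];return np.round([(xx*w).sum()/w.sum(),(yy*w).sum()/w.sum(),w.sum()],2)
for yy in(40,-40):
    p=px(s,W(13,yy,43));q=px(s,W(13,yy,46));print(yy,"pred",p.round(1),"shift per 3mm",(q-p).round(2),cen(d["b"],p),cen(now,p))
E
python3 lift.py
```

```text
tcp fx [-70.   -0.1] F [1.4 7.4 5.3] 18.2
40 pred [[241.7 162.4]] shift per 3mm [[-0.01 -0.58]] [ 243.85  161.32 2361.5 ] [241.43 159.71 133.21]
-40 pred [[265.6 157.5]] shift per 3mm [[ 0.03 -0.59]] [264.91 156.06 803.5 ] [nan nan  0.]lift.py:10: RuntimeWarning: invalid value encountered in scalar divide
  yy,xx=np.mgrid[v-5:v+6,u-5:u+6];return np.round([(xx*w).sum()/w.sum(),(yy*w).sum()/w.sum(),w.sum()],2)
```

Force shows contact between y = 0 and -0.004, which agrees with the geometry. Tip is now at about 33 mm. I push on to about 48 in small steps.

Request:
apply_moves(targets=[[-2,0,0,0,0,0],[-2,0,0,0,0,0],[-2,0,0,0,0,0],[0,0,0,0,0,0],[0,0,0,0,0,0]])

```text
time_s: 18.7
position: [0.5254, -0.0144, 0.0222]
eef_rot: [-2.425, -1.996, -0.005]
contact_force: [1.0, 7.4, 5.2]
grip_width: 0.0278
grasp_force: 60.2
```

Request:
apply_moves(targets=[[-2,0,0,0,0,0],[-2,0,0,0,0,0],[-2,0,0,0,0,0],[0,0,0,0,0,0],[0,0,0,0,0,0]])

```text
time_s: 19.2
position: [0.5242, -0.0203, 0.0223]
eef_rot: [-2.425, -1.996, -0.005]
contact_force: [1.9, 8.2, 6.1]
grip_width: 0.0275
grasp_force: 60.2
```

```bash
cp pics/now.npy pics/prev.npy; python3 lift.py 2>/dev/null; python3 - <<'E'
from h import *
a=np.load("pics/prev.npy");b=np.load("pics/now.npy")
A=a[125:165,228:250].mean(2).astype(np.float32);B=b[125:165,228:250].mean(2).astype(np.float32)
print(cv2.phaseCorrelate(A,B,cv2.createHanningWindow(A.shape[::-1],cv2.CV_32F)))
cv2.imwrite("pics/l1.png",np.hstack([cv2.resize(np.clip(x[115:185,225:285]*1.6,0,255).astype(np.uint8),(390,455),interpolation=3) for x in(a,b)]))
st=read_state();print(st["position"],st["eef_rot"])
E
```

```text
tcp fx [-57.9  -0.2] F [0.9 7.8 4.9] 19.9
40 pred [[241.7 162.4]] shift per 3mm [[-0.01 -0.58]] [ 243.85  161.32 2361.5 ] [240.69 157.     6.71]
-40 pred [[265.6 157.5]] shift per 3mm [[ 0.03 -0.59]] [264.91 156.06 803.5 ] [nan nan  0.]
((0.023211535615624612, -0.4826930298027037), 0.8542174458503723)
[ 0.52417513 -0.02027975  0.02223609] [-2.42485419 -1.99616868 -0.00522647]
```

View pics/l1.png

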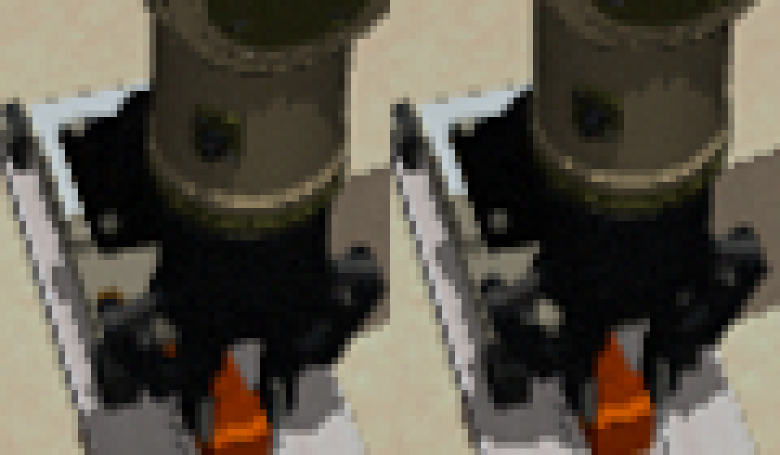

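The crop shows the wedge under the nest, centred between the posts, with the housing's front-left bolt at about (241.6,149) visible in all frames. I measure its rise against the unlifted baseline.

```bash
cat > bolt.py <<'E'
from h import *
d=np.load("pics/avg.npz")["b"];a=np.load("pics/prev.npy");b=np.load("pics/now.npy")
def cen(img,u,v,r=3):
    p=img[v-r:v+r+1,u-r:u+r+1].mean(2);w=np.clip(p-np.percentile(p,50),0,None);yy,xx=np.mgrid[v-r:v+r+1,u-r:u+r+1]
    return np.round([(xx*w).sum()/w.sum(),(yy*w).sum()/w.sum()],2)
for n,i in(("base",d),("prev",a),("now",b)):print(n,"front bolt",cen(i,241,149),"rear bolt",cen(i,236,135))
E
python3 bolt.py; python3 - <<'E'
from h import *
d=np.load("pics/avg.npz")["b"];a=np.load("pics/prev.npy");b=np.load("pics/now.npy")
# rigid edges of the housing bolt region by phase correlation; base plate edge as control
for nm,(v0,v1,u0,u1) in {"nest/housing":(136,154,234,246),"control(plate left, bench)":(140,180,222,233)}.items():
    f=lambda i:i[v0:v1,u0:u1].mean(2).astype(np.float32);w=cv2.createHanningWindow((u1-u0,v1-v0),cv2.CV_32F)
    print(nm,[np.round(cv2.phaseCorrelate(f(d),f(x),w)[0],2).tolist() for x in(a,b)],np.round(cv2.phaseCorrelate(f(a),f(b),w)[0],2))
E
```

```text
base front bolt [240.   149.64] rear bolt [234.76 133.83]
prev front bolt [239.78 149.7 ] rear bolt [234.7  133.86]
now front bolt [239.95 149.43] rear bolt [234.77 133.86]
nest/housing [[-0.03, 0.04], [-0.1, -0.74]] [ 0.08 -0.33]
control(plate left, bench) [[-0.02, 0.0], [0.04, -0.01]] [-0.01 -0.  ]
```

Bolt rise since the previous frame is about 0.3 px, so the lift is about 2.3 mm, which matches the geometry. I push about 4 mm more.

Request:
apply_moves(targets=[[-2,0,0,0,0,0],[-2,0,0,0,0,0],[0,0,0,0,0,0],[0,0,0,0,0,0],[0,0,0,0,0,0]])

```text
time_s: 20.4
position: [0.5234, -0.0242, 0.0222]
eef_rot: [-2.425, -1.996, -0.005]
contact_force: [2.0, 8.2, 5.4]
grip_width: 0.0276
grasp_force: 60.2
```

```bash
python3 lift.py 2>/dev/null|head -1; python3 bolt.py; python3 - <<'E'
from h import *
st=read_state();R=cv2.Rodrigues(np.array(st["eef_rot"]))[0];print(st["position"],"tilt",np.degrees(np.arccos(-R[2,2])),st["grasp_force"],"tool x yaw",np.degrees(np.arctan2(R[1,0],R[0,0])))
s=camera("scene");m=mask(s,(18,110,40),(35,255,255));m[:200]=0;m[:,:240]=0;m[:,310:]=0
print("guard bbox",cv2.boundingRect(cv2.findNonZero(m)))
E
```

```text
tcp fx [-53.9  -0.2] F [1.8 8.  5.3] 21.1
base front bolt [240.   149.64] rear bolt [234.76 133.83]
prev front bolt [239.78 149.7 ] rear bolt [234.7  133.86]
now front bolt [240.08 149.38] rear bolt [234.71 133.92]
[ 0.52342471 -0.02415081  0.02223385] tilt 0.19823900549437803 60.18959795124829 tool x yaw 78.92817687536834
guard bbox (259, 231, 31, 23)
```

```bash
python3 -c "
from plant import arm
print(arm.finish_job())"
```

```text
the job is handed in; nothing more can be done
None
```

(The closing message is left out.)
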